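Snug a brass hose elbow up to its mark

TASK

Two pump covers are clamped in the two bench vices, each with a hose elbow in its threaded boss. Screw the brass elbow clockwise (seen from above), against its rising resistance, until its hose tail points straight at the red dart painted on its cover, stop there without overrunning the dart, and let go. The dark grey elbow on the other cover is already set: leave it as it is.

Things in the scene. Friction and masses are not known exactly. Their poses are not given: they have to be found in the camera images.
- brass_elbow (a joint): how far the brass elbow is screwed in, rad; grows clockwise seen from above. At 1.40 its tail points straight at the red dart; starts at 0.1 to 0.8, hard stop at 2.0. Takes 0.15 N m to turn, rising by 0.08 N m per rad to 0.26 N m at the dart; stays where it is left; does not rise or sink as it turns
- brass_grip (a point): centre of the brass elbow's block, on its vertical screw axis, 128 mm above the bench; z up, x along the level hose tail. Block: 28 mm wide between upright flats (across y), 44 mm long (x -20 to +24), 36 mm high. Tail 21 mm thick, tip at x +66. Clear beside the flats down to the 48 mm wide boss 26 mm below this point
- mark (a point): centre of the red dart, painted on the ear of the silvery cover that carries the brass elbow; 85 mm from the screw axis, 36 mm below brass_grip, level with the top of the cover's 100 mm wide flange; x points away from the axis, z up. Cover and vice (jaws 70 mm high) are fixed
- steel_outlet (a point): tip of the dark grey elbow's hose tail, 66 mm from its own vertical axis, 128 mm above the bench; same shape as the brass elbow, in the other vice, already pointing at its own red dart; x along its tail. It turns if pushed with some 0.2 N m

How it is judged:
By the outcome, as a careful person would: the job done as asked, in the order asked, and still so for the second after the job is handed in, with the robot touching nothing.
It also fails if it takes over 35 s, if anything falls off the work surface, if the arm or the gripper's body presses on something with over 40 N, if the wrist force passes 120 N, or if a joint passes its speed limit or range.

ROBOT

A 6-joint arm with a two-finger parallel gripper is mounted at the origin on the work surface. World frame = base frame: x ahead of the robot, y to its left, z up, the work surface at z = 0. Lengths are in m, angles in degrees, forces in N, time in s.
With the tool pointing down it reaches from about 0.25 to 0.725 m from the base axis. Payload 9.7 kg.
Tool frame: the origin (TCP) lies midway between the tips of the shut fingers; the grasp point (between the pads) lies 19 mm behind it (bot.pinch_z is the distance from the TCP to the grasp point, in m); z points along the fingers, y is the direction in which the jaws open and shut (so a half turn about z gives the same grasp; the last joint's range is limited). The gripper opens to 85 mm and grips with 20 to 120 N. Pads are 22 mm wide; open, the fingers measure 114 mm over their backs; the gripper's body (76 mm by 85 mm) begins 54 mm behind the grasp point. The pads swing forward as they close: fully open they stand 13 mm farther back than shut.
Start: joints at [-74.771, 4.979, 10.078, 95.1, 0, 90], TCP at [0.144, -0.531, 0.231] pointing down, gripper open.
Joint ranges: [-179.16, 179.16], [-48.56, 103.87], [-65.8, 70.77], [-126.05, 130.52], [-82.76, 87.17], [-180, 180]. Speed limits (degrees/s): [127.2, 127.2, 147.25, 180, 180, 180].

INTERFACE

Orientations are given as [roll, pitch, yaw] about the fixed x, y, z axes, in that order (R = Rz(yaw) Ry(pitch) Rx(roll)).
In Python, from workcell import bot, imaging gives the robot as it stands.
- The arm moves only by the tool servo_tool, never from a script. Its argument "moves" is a list that holds one entry, the list of rows, each a list of 7 numbers: the turn, a rotation vector about the tool's x, y, z in rad, then the shift along the tool's x, y, z in cm, then the finger opening in cm, from 0 to 8.54. A call has 1 to 12 rows; each row shifts and turns the pose as measured when the row begins, along the tool's axes as they then stand; what a row does not reach is not made up. A row lasts 1/12 s, in which the tool goes at most 41.7 mm and 7.16 degrees, less where a joint would pass 70% of its speed; a pose out of reach is approached as far as the arm can. A call is refused whole if a number of a shift passes 4.17 or a number of a turn 0.125, either way. A call with a gripper value outside its range is refused whole. The fingers move at their own pace and stop on an object; "force" is the grip in N (left out, the last holds). Time passes only in rows, so rows that do not move let the fingers close. It gives the time, the measured TCP pose, the force and the opening at its end, in the units of the state.
- bot.get_obs(): the state, without advancing time (a new reading comes with each control period).
- imaging.camera(name): name is "side" or "top" or "wrist"; returns the picture (400x640x3 uint8, blue, green, red); there is no depth.
- imaging.calibration(name): a dict with "fx", "fy", "cx", "cy" (pixels), "D" ([k1, k2, p1, p2, k3] as OpenCV has them; the pictures are not rectified), "camera_from_world" (4x4, takes a point from world to camera coordinates). Camera axes: x right, y down, z forward; pixel columns grow to the right and rows downward; lengths in m; the calibration is good to about 2 mm. A picture is of the moment at which its call begins: read the wrist's pose just before it. calibration takes no time and is no camera call; for the wrist camera it gives the pose at the moment of the call.
- bot.job_done(): hands the job in, once; it reports no verdict.
The state is a dict: "time": time; "q": joint angles; "qd": joint speeds; "joint_efforts": joint torques, N m; "ee_pos": TCP position; "tcp_rot": TCP orientation; "wrist_force": force on the tool from outside, world axes, zero at the start; "torque": the same for the moment, N m; "opening": finger opening in m.
Only numpy, scipy, OpenCV 4.12 (cv2) and the standard library are available. Lean on these libraries where they do the work, as an engineer would, in place of code of your own. Each camera call takes 0.05 s, during which the arm holds its last target.

## Working session

There is one attempt and no reset: what is moved stays moved. The work goes in short steps, Python scripts to look and compute and a tool call to move; the robot and the scene stay as the last step left them, time stands still between calls to the robot, and variables do not carry over. Pictures are saved under pics/ and viewed, and the job is handed in when it is done.

Besides the shell and the picture viewer there is one more tool, called by a JSON object that holds its "method" and its "body", one argument or row to a line. servo_tool: Moves the arm, as the interface text tells. Its arguments: {"type":"object","properties":{"moves":{"type":"array","items":{"type":"array","items":{"type":"array","items":{"type":"number"}}}},"force":{"type":"number"}},"required":["moves"]}

```bash
ls; mkdir -p pics; python3 - <<'E'
from workcell import bot, imaging
import cv2
o=bot.get_obs(); print(o)
for n in ["side","top","wrist"]:
    im=imaging.camera(n); cv2.imwrite(f"pics/{n}0.png",im); c=imaging.calibration(n); print(n,c)
E
```

```text
pics
{'time': 0.0, 'q': array([-7.47697442e+01,  5.01243141e+00,  1.00351601e+01,  9.50994054e+01,
        2.28487270e-04,  9.00005020e+01]), 'qd': array([ 0.02535783,  0.00074791,  0.12366247, -0.00321897,  0.01979796,
       -0.01206757]), 'joint_efforts': array([ 4.55549916e-04, -5.20381272e+01,  4.64812231e+01,  1.61210366e-02,
       -4.60632168e-05,  6.51257608e-06]), 'ee_pos': array([ 0.14442699, -0.53046802,  0.23057662]), 'tcp_rot': array([-1.79923323e+02, -2.27815268e-04,  1.52297535e+01]), 'wrist_force': array([ 0.9472304 , -0.25376125, -0.54416207]), 'torque': array([-0.01770434,  0.07336415,  0.02609789]), 'opening': 0.08538954117237477}
side {'fx': 390.944796935484, 'fy': 390.944796935484, 'cx': 321.5285479736114, 'cy': 195.011529202172, 'D': array([-0.08528099,  0.        ,  0.        ,  0.        ,  0.        ]), 'camera_from_world': array([[-0.89097863, -0.45401213,  0.00548277,  0.51786688],
       [-0.3111606 ,  0.60175587, -0.7355739 ,  0.28230917],
       [ 0.33066018, -0.65708665, -0.67742231,  0.65181447],
       [ 0.        ,  0.        ,  0.        ,  1.     
[... 211 characters left out ...]
rld': array([[ 0.02567331, -0.99956366, -0.01460756, -0.01432887],
       [-0.99262083, -0.02375725, -0.11890951,  0.59577524],
       [ 0.11851059,  0.01755256, -0.99279764,  0.83943666],
       [ 0.        ,  0.        ,  0.        ,  1.        ]])}
wrist {'fx': 316.8046037591216, 'fy': 316.8046037591216, 'cx': 322.6577894590325, 'cy': 201.63849003431613, 'D': array([-0.0082377,  0.       ,  0.       ,  0.       ,  0.       ]), 'camera_from_world': array([[ 0.26325712, -0.96472505, -0.00112958, -0.54848368],
       [-0.92410827, -0.25250931,  0.2868152 , -0.03823712],
       [-0.27698304, -0.07446229, -0.95798526,  0.37876781],
       [ 0.        ,  0.        ,  0.        ,  1.        ]])}
```

View pics/top0.png

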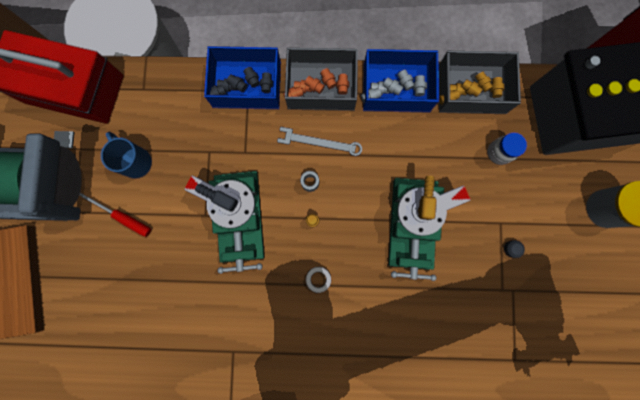

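View pics/side0.png

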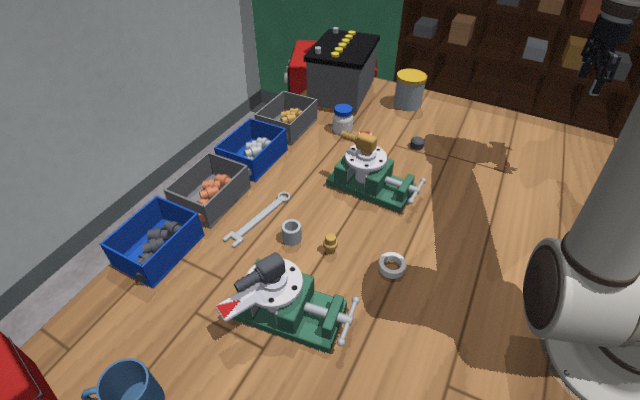

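View pics/wrist0.png

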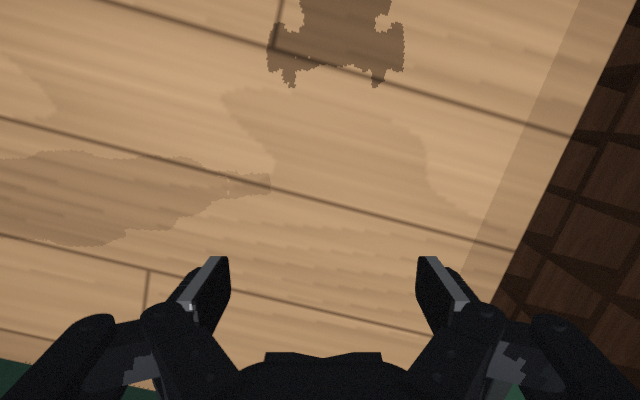

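Top view: brass elbow at about (428,198) with its tail up the image, red dart at about (458,197). The grey elbow at (225,200) sits well away to the left. Next I measure them.

```bash
cat > h.py <<'E'
import numpy as np, cv2
from workcell import bot, imaging
def ray(c,uv):
    K=np.array([[c['fx'],0,c['cx']],[0,c['fy'],c['cy']],[0,0,1]])
    p=cv2.undistortPoints(np.array(uv,float).reshape(-1,1,2),K,np.array(c['D'])).reshape(-1,2)
    T=c['camera_from_world'];R=T[:3,:3];t=T[:3,3]
    d=np.c_[p,np.ones(len(p))]@R
    return -R.T@t,d
def onz(c,uv,z):
    o,d=ray(c,uv); return o+d*((z-o[2])/d[:,2])[:,None]
def proj(c,P):
    K=np.array([[c['fx'],0,c['cx']],[0,c['fy'],c['cy']],[0,0,1]]);T=c['camera_from_world']
    return cv2.projectPoints(np.array(P,float).reshape(-1,1,3),cv2.Rodrigues(T[:3,:3])[0],T[:3,3],K,np.array(c['D']))[0].reshape(-1,2)
E
python3 - <<'E'
from h import *
im=cv2.imread('pics/top0.png'); c=imaging.calibration('top')
cv2.imwrite('pics/topcrop.png',cv2.resize(im[160:290,370:500],None,fx=4.5,fy=4.5,interpolation=cv2.INTER_CUBIC))
h=cv2.cvtColor(im,cv2.COLOR_BGR2HSV)
roi=np.zeros(im.shape[:2],np.uint8); roi[165:235,385:480]=1
red=(((h[...,0]<6)|(h[...,0]>174))&(h[...,1]>150)&(h[...,2]>90)&(roi>0)).astype(np.uint8)
br=((h[...,0]>12)&(h[...,0]<30)&(h[...,1]>140)&(h[...,2]>110)&(roi>0)).astype(np.uint8)
wh=((h[...,1]<40)&(h[...,2]>120)&(roi>0)).astype(np.uint8)
for n,m,z in (('red',red,.092),('brass',br,.14),('white',wh,.092)):
    nn,l,s,ce=cv2.connectedComponentsWithStats(m)
    for i in range(1,nn):
        if s[i,4]>15: print(n,s[i],ce[i],onz(c,ce[i],z))
E
```

```text
red [452 187  18  12 111] [461.64864865 194.53153153] [[ 0.61008143 -0.29970313  0.092     ]]
brass [385 165  22  31 322] [392.99378882 173.67701863] [[ 0.64137728 -0.14889091  0.14      ]]
brass [ 415  165   65   57 2135] [452.72412178 189.22154567] [[ 0.61319567 -0.26563899  0.14      ]]
brass [385 197   6  21  73] [386.49315068 208.05479452] [[ 0.57303401 -0.13643909  0.14      ]]
brass [442 223  38  12 424] [460.44103774 228.89386792] [[ 0.53597395 -0.27936188  0.14      ]]
white [ 399  186   70   49 1360] [426.73308824 211.81102941] [[ 0.57230621 -0.22711744  0.092     ]]
```

View pics/topcrop.png

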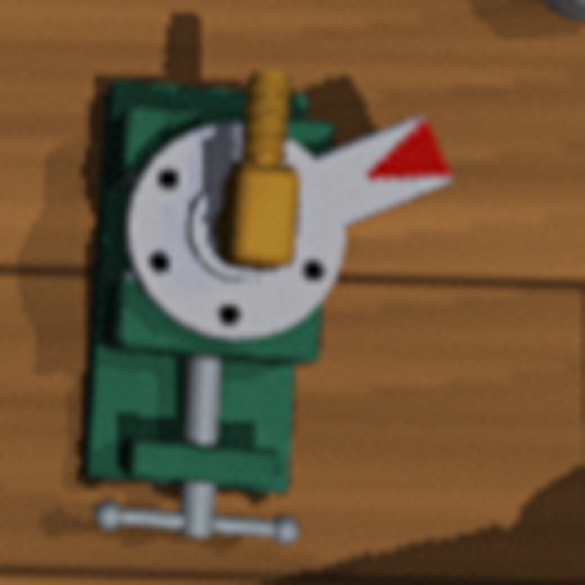

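Top view crop: flange centre at about (422.5,211), tail pointing roughly along +x, dart about 65° clockwise of it. I'll move over the cover for a wrist view.

{"method": "servo_tool", "body": {
  "moves": [
    [[0,0,0.09,3.4,-1.6,0,8.5],[0,0,0.09,3.3,-1.9,-0.5,8.5],[0,0,0.08,3.2,-2.2,-0.5,8.5],[0,0,0,3.1,-2.5,-0.5,8.5],[0,0,0,3.1,-2.5,0,8.5],[0,0,0,3.1,-2.5,0,8.5],[0,0,0,3.1,-2.5,0,8.5],[0,0,0,3.1,-2.5,0,8.5]]
  ]
}}

```text
time: 0.82
ee_pos: [0.3914, -0.3289, 0.2431]
tcp_rot: [-179.8, 0.2, -1.1]
wrist_force: [0.1, -1.4, -0.0]
opening: 0.0851
```

```bash
python3 - <<'E'
from h import *
o=bot.get_obs(); print(o['time'],o['ee_pos'],o['tcp_rot'],o['q'])
E
```

```text
0.8167 [ 0.39138108 -0.32887846  0.24311074] [-1.79768812e+02  1.74478548e-01 -1.10233218e+00] [-4.00794282e+01  2.07782489e-01  6.45135126e+00  9.65246271e+01
  6.99768513e-02  1.41023084e+02]
```

{"method": "servo_tool", "body": {
  "moves": [
    [[0,0,-0.125,3,-2,0,8.5],[0,0,-0.125,3,-2,0,8.5],[0,0,-0.125,2,-1,0,8.5],[0,0,-0.125,0,0,0,8.5],[0,0,-0.125,0,0,0,8.5],[0,0,-0.125,0,0,0,8.5],[0,0,-0.125,0,0,0,8.5],[0,0,-0.125,0,0,0,8.5],[0,0,-0.125,0,0,0,8.5],[0,0,-0.125,0,0,0,8.5],[0,0,-0.125,0,0,0,8.5],[0,0,-0.125,0,0,0,8.5]]
  ]
}}

```text
time: 1.82
ee_pos: [0.4762, -0.2597, 0.2383]
tcp_rot: [-179.5, -0.4, 85.1]
wrist_force: [0.5, -0.7, -0.3]
opening: 0.0854
```

{"method": "servo_tool", "body": {
  "moves": [
    [[0,0,-0.125,0,0,0,8.5],[0,0,-0.125,0,0,0,8.5],[0,0,-0.125,0,0,0,8.5],[0,0,-0.125,0,0,0,8.5],[0,0,-0.125,0,0,0,8.5],[0,0,-0.125,0,0,0,8.5],[0,0,-0.125,0,0,0,8.5],[0,0,-0.125,0,0,0,8.5],[0,0,-0.125,0,0,0,8.5],[0,0,-0.125,0,0,0,8.5],[0,0,-0.125,0,0,0,8.5],[0,0,-0.125,0,0,0,8.5]]
  ]
}}

```text
time: 2.82
ee_pos: [0.4751, -0.2591, 0.2345]
tcp_rot: [179.5, -0.9, 171.0]
wrist_force: [0.6, -0.5, 0.4]
opening: 0.0851
```

```bash
python3 - <<'E'
from h import *
c=imaging.calibration('wrist')
cv2.imwrite('pics/w1.png',imaging.camera('wrist')); np.save('w1.npy',c,allow_pickle=True)
o,d=ray(c,[[320,200]]); print(o,d)
t=imaging.calibration('top')
C=onz(t,[[422.5,211.1]],.092)[0];print(C, onz(t,[[461.6,194.5]],.092))
print(proj(c,[C]))
E
```

```text
[ 0.40359012 -0.24857316  0.37809088] [[ 0.26510738 -0.04040521 -0.96342235]]
[ 0.57357152 -0.21839958  0.092     ] [[ 0.61014514 -0.29960358  0.092     ]]
[[375.3849221  279.44050316]]
```

View pics/w1.png

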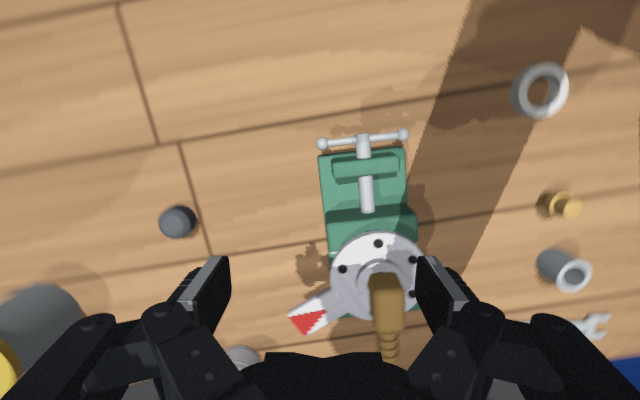

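{"method": "servo_tool", "body": {
  "moves": [
    [[0,0,-0.08,-3,2,0,8.5],[0,0,-0.06,-3,2,0,8.5],[0,0,0,0,0,0,8.5],[0,0,0,0,0,0,8.5]]
  ]
}}

```text
time: 3.2
ee_pos: [0.5405, -0.2253, 0.233]
tcp_rot: [179.3, -0.9, 179.3]
wrist_force: [-0.1, -0.0, -0.4]
opening: 0.0852
```

```bash
python3 - <<'E'
from h import *
import pickle
o=bot.get_obs(); print(o['time'],o['ee_pos'],o['tcp_rot'],o['q'])
c=imaging.calibration('wrist')
im=imaging.camera('wrist')
cv2.imwrite('pics/w2.png',im); pickle.dump(c,open('w2.pkl','wb'))
cv2.imwrite('pics/w2c.png',cv2.resize(im[150:350,230:470],None,fx=3,fy=3,interpolation=cv2.INTER_CUBIC))
E
```

```text
3.2 [ 0.54049409 -0.22525353  0.23303364] [179.31368997  -0.91263358 179.26658913] [-22.76718274  11.2057523   17.20884106  97.10651761   0.29383178
 -22.03113522]
```

View pics/w2c.png

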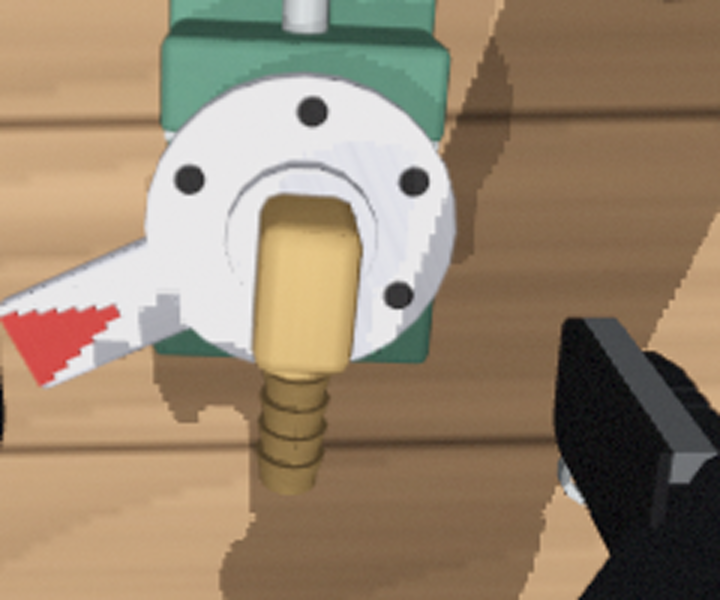

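```bash
python3 - <<'E'
from h import *
import pickle
from scipy.optimize import least_squares
c=pickle.load(open('w2.pkl','rb')); im=cv2.imread('pics/w2.png')
h=cv2.cvtColor(im,cv2.COLOR_BGR2HSV)
f=lambda p:np.array(p,float)/3+[230,150]-1/3
# flange circle (hand points on visible rim, crop px)
rim=f([[146,228],[160,170],[200,115],[250,85],[300,75],[350,84],[400,115],[440,165],[455,220],[445,275],[420,320],[380,350]])
P=onz(c,rim,.092)[:,:2]
r=least_squares(lambda a:np.hypot(*(P-a[:2]).T)-a[2],[.57,-.22,.05]); print('flange',r.x,np.abs(r.fun).max())
C=r.x[:2]
red=(((h[...,0]<8)|(h[...,0]>172))&(h[...,1]>130)&(h[...,2]>80)).astype(np.uint8); red[:,:225]=0;red[:240]=0;red[:,280:]=0
ys,xs=np.nonzero(red); D=onz(c,np.c_[xs,ys],.092)[:,:2].mean(0)
print('dart px',xs.mean(),ys.mean(),len(xs),D,'rel',D-C,np.hypot(*(D-C)),np.degrees(np.arctan2(*(D-C)[::-1])))
T=onz(c,f([[118,308],[2,318],[42,387]]),.092)[:,:2]; m=T[1:].mean(0)-T[0]; print('tri',T,'axis',np.degrees(np.arctan2(m[1],m[0])))
for n,pp,z in (('L',[[265,230],[256,355]],.146),('R',[[360,250],[350,360]],.146),('tail',[[299,378],[290,488]],.128)):
    q=onz(c,f(pp),z); v=q[1]-q[0]; print(n,q[:,:2].ravel(),np.degrees(np.arctan2(v[1],v[0])))
t=imaging.calibration('top'); P=np.array([*C,.128])
print(proj(c,[P]),proj(t,[P]))
E
```

```text
flange [ 0.57420729 -0.21603985  0.04941698] 0.0010924234324714982
dart px 247.47766990291262 262.1067961165049 515 [ 0.60996211 -0.29754395] rel [ 0.03575482 -0.08150411] 0.0890018317192287 -66.3135488046928
tri [[ 0.59981456 -0.27574259]
 [ 0.60270567 -0.31373373]
 [ 0.6280678  -0.30275501]] axis -64.40009485848434
L [ 0.55363365 -0.22702379  0.58924348 -0.2300236 ] -4.815276996317991
R [ 0.55957987 -0.20242908  0.59121113 -0.20476997] -4.2324948648570455
tail [ 0.60633786 -0.21800946  0.64336078 -0.22097324] -4.576909586130557
[[331.40973579 241.57468322]] [[425.86652807 209.04520928]]
```

Wrist view: brass block centred at about (331,242), tail pointing down the image at yaw about −4.6°. The dart is at (247,262), bearing about −66.2° from the axis (0.574,−0.216). Next I work out the approach.

```bash
cat > d.py <<'E'
from h import *
import sys
from scipy.spatial.transform import Rotation as R
def delta(p,yaw):
    o=bot.get_obs(); A=R.from_euler('xyz',o['tcp_rot'],degrees=True); B=R.from_euler('xyz',[180,0,yaw],degrees=True)
    print('t',round(o['time'],2),o['ee_pos'].round(4),o['tcp_rot'].round(2),'q',o['q'].round(1),'F',o['wrist_force'].round(2),'M',o['torque'].round(3),'open',round(o['opening'],4))
    print('turn',(A.inv()*B).as_rotvec().round(4),'shift cm',(A.inv().apply(np.array(p)-o['ee_pos'])*100).round(2))
a=[float(x) for x in sys.argv[1:]]; delta(a[:3],a[3])
E
python3 d.py .574 -.216 .2 175.4
```

```text
t 3.25 [ 0.5404 -0.2252  0.2327] [179.29  -0.92 179.26] q [-22.8  11.2  17.2  97.1   0.3 -22. ] F [-0.16  0.21 -0.56] M [-0.033  0.027 -0.014] open 0.085
turn [ 0.0119 -0.0165  0.0673] shift cm [-3.4   0.93  3.23]
```

{"method": "servo_tool", "body": {
  "moves": [
    [[0.006,-0.008,0.034,-1.7,0.5,0.8,8.5],[0.006,-0.008,0.034,-1.7,0.45,0.8,8.5],[0,0,0,0,0,0.5,8.5],[0,0,0,0,0,0,8.5]]
  ]
}}

```text
time: 3.58
ee_pos: [0.5733, -0.2179, 0.2113]
tcp_rot: [-179.9, -0.0, 174.6]
wrist_force: [-0.7, 0.5, 0.0]
opening: 0.0851
```

```bash
python3 d.py .574 -.216 .112 175.4
```

```text
t 3.58 [ 0.5733 -0.2179  0.2113] [-179.93   -0.    174.62] q [-20.8  13.5  17.5  94.   -0.1 -15.4] F [-0.69  0.52  0.04] M [-0.042  0.034  0.018] open 0.0851
turn [-0.0011 -0.0001 -0.0136] shift cm [-0.05  0.21  9.93]
```

{"method": "servo_tool", "body": {
  "moves": [
    [[0,0,-0.014,0,0.2,2.0,8.5],[0,0,0,0,0,2.5,8.5],[0,0,0,0,0,2.5,8.5],[0,0,0,0,0,2.0,8.5],[0,0,0,0,0,0.5,8.5],[0,0,0,0,0,0,8.5]]
  ]
}}

```text
time: 4.08
ee_pos: [0.5686, -0.2194, 0.1168]
tcp_rot: [-179.9, 0.1, 175.1]
wrist_force: [0.7, 0.1, 0.7]
opening: 0.085
```

```bash
python3 d.py .574 -.216 .112 175.4
```

```text
t 4.08 [ 0.5686 -0.2194  0.1168] [-1.7987e+02  1.2000e-01  1.7507e+02] q [-21.1  12.2   5.5  83.2  -0.1 -16.1] F [0.71 0.06 0.75] M [-0.055 -0.043  0.059] open 0.085
turn [-0.0023  0.0021 -0.0058] shift cm [-0.5   0.38  0.48]
```

{"method": "servo_tool", "body": {
  "moves": [
    [[0,0,-0.006,-0.5,0.38,0.4,8.5],[0,0,0,0,0,0,8.5]]
  ]
}}

```text
time: 4.25
ee_pos: [0.5737, -0.2167, 0.1148]
tcp_rot: [-179.8, 0.2, 175.3]
wrist_force: [-0.1, 0.3, -0.7]
opening: 0.085
```

```bash
python3 d.py .574 -.216 .112 175.4
```

```text
t 4.25 [ 0.5737 -0.2167  0.1148] [-179.85    0.19  175.34] q [-20.7  12.7   5.9  83.   -0.1 -16. ] F [-0.13  0.26 -0.74] M [-0.008 -0.019 -0.024] open 0.085
turn [-0.0026  0.0034 -0.0011] shift cm [-0.02  0.07  0.28]
```

{"method": "servo_tool", "body": {
  "moves": [
    [[0,0,0,0,0,0,4],[0,0,0,0,0,0,2],[0,0,0,0,0,0,2],[0,0,0,0,0,0,2],[0,0,0,0,0,0,2],[0,0,0,0,0,0,2]]
  ],
  "force": 70
}}

```text
time: 4.75
ee_pos: [0.5757, -0.2174, 0.1197]
tcp_rot: [-179.7, 0.5, 175.4]
wrist_force: [0.5, 0.7, -4.0]
opening: 0.0272
```

```bash
python3 d.py .574 -.216 .115 113.8
```

```text
t 4.75 [ 0.5757 -0.2174  0.1197] [-179.73    0.53  175.35] q [-20.6  12.6   6.3  83.1  -0.1 -16. ] F [ 0.53  0.71 -3.99] M [ 0.183 -0.146 -0.065] open 0.0272
turn [7.0000e-04 1.0800e-02 1.0743e+00] shift cm [0.18 0.13 0.47]
```

{"method": "servo_tool", "body": {
  "moves": [
    [[0,0.003,0.05,0,0,0,2],[0,0.003,0.07,0,0,0,2],[0,0,0.07,0,0,0,2],[0,0,0.07,0,0,0,2]]
  ]
}}

```text
time: 5.08
ee_pos: [0.5756, -0.2177, 0.1197]
tcp_rot: [-179.8, 0.2, 160.1]
wrist_force: [-1.2, -1.0, -0.3]
opening: 0.0269
```

```bash
python3 d.py .574 -.216 .117 113.8
```

```text
t 5.08 [ 0.5756 -0.2177  0.1197] [-179.78    0.23  160.05] q [-20.6  12.9   6.7  83.5  -0.2  -0.7] F [-1.25 -1.02 -0.33] M [-0.09  -0.104  0.199] open 0.0269
turn [-0.002   0.0053  0.8073] shift cm [0.21 0.1  0.27]
```

Wrist moment is 0.20 N m, which matches the expected resistance, so the elbow is following the gripper.

{"method": "servo_tool", "body": {
  "moves": [
    [[0,0.002,0.08,0.05,0,0,2],[0,0.002,0.08,0.05,0,0,2],[0,0,0.08,0,0,0,2],[0,0,0.08,0,0,0,2],[0,0,0.08,0,0,0,2],[0,0,0.08,0,0,0,2],[0,0,0.06,0,0,0,2],[0,0,0.04,0,0,0,2],[0,0,0,0,0,0,2]]
  ]
}}

```text
time: 5.83
ee_pos: [0.5752, -0.2181, 0.1197]
tcp_rot: [-179.8, 0.2, 125.1]
wrist_force: [-0.6, 0.1, -0.9]
opening: 0.027
```

```bash
python3 d.py .574 -.216 .117 113.8;  python3 - <<'E'
from h import *
import pickle
c=imaging.calibration('wrist'); im=imaging.camera('wrist'); cv2.imwrite('pics/w3.png',im); pickle.dump(c,open('w3.pkl','wb'))
im=imaging.camera('top'); cv2.imwrite('pics/t3.png',cv2.resize(im[150:250,370:500],None,fx=5,fy=5,interpolation=cv2.INTER_CUBIC))
E
```

```text
t 5.83 [ 0.5752 -0.2181  0.1197] [-179.8     0.25  125.06] q [-20.6  13.    6.8  83.7  -0.3  34.3] F [-0.59  0.1  -0.94] M [-0.139 -0.139 -0.041] open 0.027
turn [-0.0031  0.0047  0.1965] shift cm [0.24 0.02 0.27]
```

View pics/w3.png

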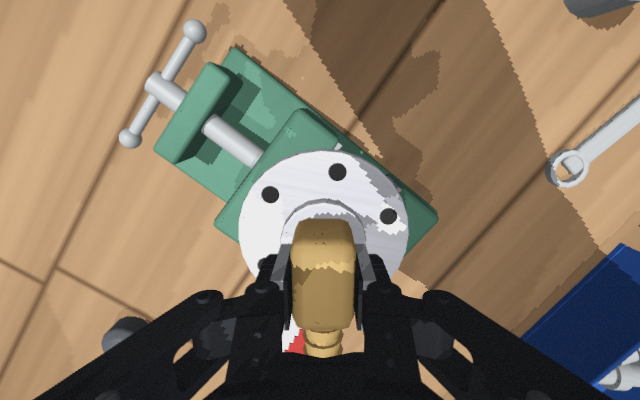

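View pics/t3.png

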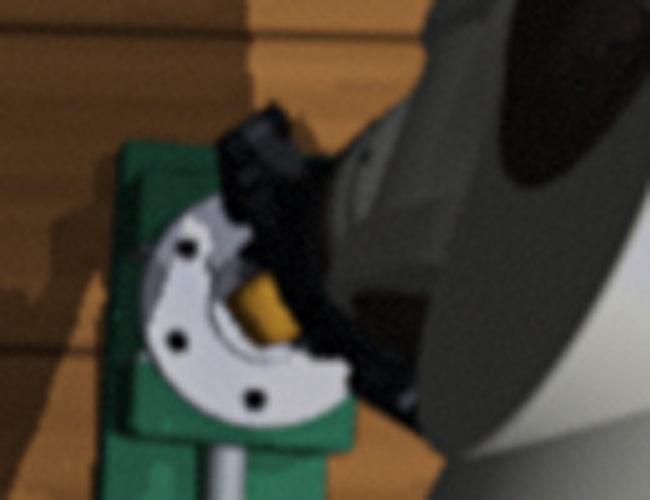

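Grip holds: the tail at (322,340) moves with the jaws and the dart is just left of it at (293,342). I'll turn most of the rest, then let go and look from above.

{"method": "servo_tool", "body": {
  "moves": [
    [[0,0,0.05,0,0,0,2],[0,0,0.05,0,0,0,2],[0,0,0.05,0,0,0,2],[0,0,0.0,0,0,0,2]]
  ]
}}

```text
time: 6.27
ee_pos: [0.5751, -0.2181, 0.1197]
tcp_rot: [-179.8, 0.3, 116.7]
wrist_force: [-0.1, 1.0, -0.5]
opening: 0.0265
```

```bash
python3 d.py .574 -.216 .117 113.8
```

```text
t 6.27 [ 0.5751 -0.2181  0.1197] [-179.8     0.28  116.73] q [-20.6  13.    6.8  83.7  -0.3  42.7] F [-0.06  0.97 -0.49] M [-0.113 -0.061 -0.033] open 0.0265
turn [-0.0033  0.005   0.0512] shift cm [0.24 0.   0.27]
```

{"method": "servo_tool", "body": {
  "moves": [
    [[0,0,0,0,0,0,8.5],[0,0,0,0,0,0,8.5],[0,0,0,0,0,0,8.5],[0,0,0,0,0,0,8.5],[0,0,0,0,0,-1.5,8.5],[0,0,0,0,0,-3,8.5],[0,0,0,0,0,-3,8.5],[0,0,0,1,0,-3,8.5],[0,0,0,1.5,0,-1,8.5],[0,0,0,1,0,0,8.5],[0,0,0,0,0,0,8.5]]
  ]
}}

```text
time: 7.18
ee_pos: [0.5575, -0.1848, 0.2371]
tcp_rot: [-179.7, 0.1, 117.4]
wrist_force: [0.5, -0.9, -0.8]
opening: 0.0852
```

```bash
python3 - <<'E'
from h import *
import pickle
o=bot.get_obs(); print(o['time'],o['ee_pos'],o['tcp_rot'],o['opening'])
c=imaging.calibration('wrist')
im=imaging.camera('wrist')
cv2.imwrite('pics/w4.png',im); pickle.dump(c,open('w4.pkl','wb'))
cv2.imwrite('pics/w4c.png',cv2.resize(im[150:350,230:470],None,fx=3,fy=3,interpolation=cv2.INTER_CUBIC))
E
```

```text
7.1833 [ 0.55754561 -0.18480532  0.2371494 ] [-1.79713500e+02  8.03706105e-02  1.17389516e+02] 0.08516424214000401
```

View pics/w4c.png

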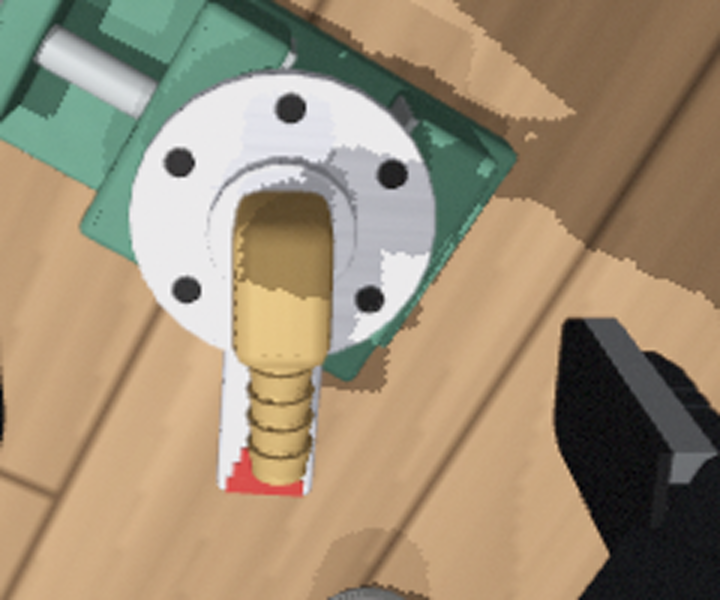

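```bash
python3 - <<'E'
from h import *
import pickle
from scipy.optimize import least_squares
c=pickle.load(open('w4.pkl','rb'))
f=lambda p:np.array(p,float)/3+[230,150]-1/3
an=lambda v:round(float(np.degrees(np.arctan2(v[1],v[0]))),2)
rim=f([[129,220],[140,168],[175,115],[215,86],[280,71],[340,82],[395,118],[425,165],[436,222],[425,280],[400,320],[345,354],[165,318],[195,343]])
P=onz(c,rim,.092)[:,:2]
r=least_squares(lambda a:np.hypot(*(P-a[:2]).T)-a[2],[.57,-.22,.05]); C=r.x[:2];print('flange',r.x,np.abs(r.fun).max())
e=onz(c,f([[219,488],[310,492],[226,491],[304,496],[228,365],[219,480],[320,365],[312,488]]),.092)[:,:2]
print('ear end',an(e[:2].mean(0)-C),np.hypot(*(e[:2].mean(0)-C)),'dart base',an(e[2:4].mean(0)-C),'edges',an(e[5]-e[4]),an(e[7]-e[6]))
holes=f([[291,108],[180,162],[187,289],[369,299],[392,174]]);H=onz(c,holes,.092)[:,:2]-C
print('holes',[an(x) for x in H],np.hypot(*H.T))
t=onz(c,f([[280,375],[279,480]]),.128)[:,:2];print('tail',an(t[1]-t[0]),'from C',an(t[1]-C), an(t[0]-C))
for pp in ([[237,290],[235,345]],[[331,290],[327,345]]):
    q=onz(c,f(pp),.146)[:,:2]; print('blk',an(q[1]-q[0]),q)
E
```

```text
flange [ 0.57428173 -0.21683594  0.05047849] 0.000962960302241786
ear end -66.2 0.09971909628497 dart base -66.05 edges -67.47 -65.17
holes [113.73, 173.38, -117.8, -14.17, 54.92] [0.0397044  0.03927016 0.03841405 0.03826923 0.03915149]
tail -63.04 from C -63.42 -63.84
blk -65.22 [[ 0.56215558 -0.22000594]
 [ 0.56903915 -0.2349175 ]]
blk -65.47 [[ 0.58450631 -0.20835541]
 [ 0.59132242 -0.22329393]]
```

Wrist view: tail centre-line from (322,275) to (322,310), with the dart base centred at (317,314). Bolt-hole symmetry, ear end and dart base all put the dart at −66.1°. The tail is at −63.2°, so about 2.8° short. I'll regrip and finish.

```bash
python3 d.py .575 -.218 .117 116.8
```

```text
t 7.23 [ 0.5577 -0.1853  0.2367] [-1.7970e+02  8.0000e-02  1.1739e+02] q [-18.2  10.6  16.9  96.5  -0.3  44.4] F [ 0.37  0.22 -0.36] M [-0.001  0.021 -0.014] open 0.0847
turn [-0.0053  0.0015  0.0103] shift cm [-3.68  0.09 11.98]
```

{"method": "servo_tool", "body": {
  "moves": [
    [[-0.005,0.001,0.01,-1.8,0,0,8.5],[0,0,0,-1.8,0.1,0.5,8.5],[0,0,0,0,0,2,8.5],[0,0,0,0,0,2.5,8.5],[0,0,0,0,0,1.5,8.5],[0,0,0,0,0,0,8.5]]
  ]
}}

```text
time: 7.73
ee_pos: [0.5744, -0.2185, 0.1607]
tcp_rot: [-179.7, -0.2, 117.0]
wrist_force: [-0.6, 0.3, -0.9]
opening: 0.085
```

```bash
python3 d.py .575 -.218 .117 116.8
```

```text
t 7.73 [ 0.5744 -0.2185  0.1607] [-179.71   -0.23  116.95] q [-20.8  13.4  11.8  88.7  -0.1  42.2] F [-0.57  0.28 -0.86] M [-0.006  0.041 -0.03 ] open 0.085
turn [-0.0051 -0.0041  0.0027] shift cm [0.   0.1  4.37]
```

{"method": "servo_tool", "body": {
  "moves": [
    [[-0.005,-0.004,0.003,0,0.1,2,8.5],[0,0,0,0,0,1.7,8.5],[0,0,0,0,0,0.5,8.5],[0,0,0,0,0,0,8.5]]
  ]
}}

```text
time: 8.07
ee_pos: [0.5734, -0.2182, 0.1138]
tcp_rot: [-179.8, -0.2, 116.8]
wrist_force: [0.4, 1.1, 0.2]
opening: 0.0849
```

```bash
python3 d.py .575 -.218 .117 116.8
```

```text
t 8.07 [ 0.5734 -0.2182  0.1138] [-179.76   -0.23  116.8 ] q [-20.8  13.3   6.5  83.5  -0.   42.4] F [0.39 1.12 0.17] M [ 0.026  0.021 -0.002] open 0.0849
turn [-0.0041 -0.0039 -0.0001] shift cm [-0.05  0.15 -0.32]
```

{"method": "servo_tool", "body": {
  "moves": [
    [[0,0,0,-0.05,0.15,0,4],[0,0,0,0,0,-0.3,2],[0,0,0,0,0,0,2],[0,0,0,0,0,0,2],[0,0,0,0,0,0,2],[0,0,0,0,0,0,2]]
  ]
}}

```text
time: 8.57
ee_pos: [0.5755, -0.2189, 0.1211]
tcp_rot: [-179.8, -0.1, 116.8]
wrist_force: [3.1, 0.7, -11.7]
opening: 0.0266
```

```bash
python3 d.py .575 -.218 .117 114.0
```

```text
t 8.57 [ 0.5755 -0.2189  0.1211] [-1.7979e+02 -8.0000e-02  1.1680e+02] q [-20.8  13.4   7.4  84.2  -0.1  42.4] F [  3.14   0.68 -11.69] M [ 0.347 -0.956  0.066] open 0.0266
turn [-0.0037 -0.0014  0.0488] shift cm [ 0.1  -0.    0.41]
```

{"method": "servo_tool", "body": {
  "moves": [
    [[0,0,0.025,0,0,0,2],[0,0,0.02,0,0,0,2],[0,0,0,0,0,0,2]]
  ]
}}

```text
time: 8.82
ee_pos: [0.5755, -0.2189, 0.1211]
tcp_rot: [-179.8, -0.1, 114.0]
wrist_force: [-0.7, -0.9, -2.6]
opening: 0.0266
```

```bash
python3 d.py .575 -.218 .117 114.0
```

```text
t 8.82 [ 0.5755 -0.2189  0.1211] [-1.7979e+02 -9.0000e-02  1.1397e+02] q [-20.8  13.4   7.4  84.2  -0.1  45.2] F [-0.67 -0.9  -2.63] M [ 0.029 -0.198  0.197] open 0.0266
turn [-0.0037 -0.0016 -0.0006] shift cm [ 0.1  -0.    0.41]
```

{"method": "servo_tool", "body": {
  "moves": [
    [[0,0,0,0,0,0,8.5],[0,0,0,0,0,0,8.5],[0,0,0,0,0,0,8.5],[0,0,0,0,0,0,8.5],[0,0,0,0,0,-1.5,8.5],[0,0,0,0,0,-3,8.5],[0,0,0,0,0,-3,8.5],[0,0,0,1,0,-3,8.5],[0,0,0,1.5,0,-1,8.5],[0,0,0,1,0,0,8.5],[0,0,0,0,0,0,8.5],[0,0,0,0,0,0,8.5]]
  ]
}}

```text
time: 9.82
ee_pos: [0.561, -0.1848, 0.2408]
tcp_rot: [-179.9, -0.0, 113.9]
wrist_force: [-0.3, -0.4, -0.2]
opening: 0.0851
```

```bash
python3 - <<'E'
from h import *
import pickle
o=bot.get_obs(); print(o['time'],o['ee_pos'],o['tcp_rot'],o['opening'])
c=imaging.calibration('wrist')
im=imaging.camera('wrist')
cv2.imwrite('pics/w5.png',im); pickle.dump(c,open('w5.pkl','wb'))
cv2.imwrite('pics/w5c.png',cv2.resize(im[150:350,230:470],None,fx=3,fy=3,interpolation=cv2.INTER_CUBIC))
E
```

```text
9.8167 [ 0.5610333  -0.1848475   0.24079445] [-1.79869459e+02 -3.88911025e-02  1.13946225e+02] 0.08508352174143861
```

View pics/w5c.png

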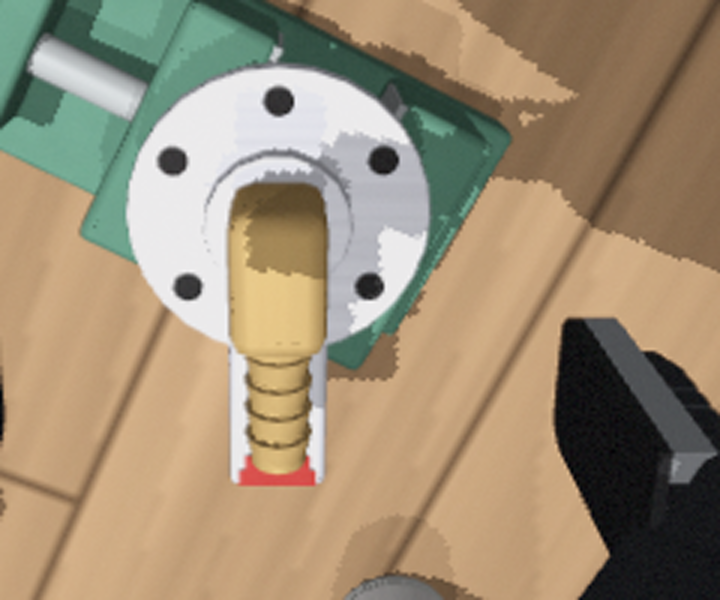

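```bash
python3 - <<'E'
from h import *
import pickle
c=pickle.load(open('w5.pkl','rb'))
f=lambda p:np.array(p,float)/3+[230,150]-1/3
an=lambda v:round(float(np.degrees(np.arctan2(v[1],v[0]))),2)
H=onz(c,f([[279,101],[173,161],[188,286],[369,286],[384,160]]),.092)[:,:2]
C=(H[1]+H[3])/2*.5+(H[2]+H[4])/2*.5; print('C',C,'hole axis',an(C-H[0]),'perp dirs',an(H[3]-H[2])-90,an(H[4]-H[1])-90)
e=onz(c,f([[240,485],[316,485]]),.092)[:,:2]; print('dart base',an(e.mean(0)-C))
t=onz(c,f([[279,362],[278.5,468]]),.128)[:,:2];print('tail',an(t[1]-t[0]),'tip from C',an(t[1]-C))
a=cv2.imread('pics/side0.png'); b=imaging.camera('side'); d=cv2.absdiff(a,b)[240:330,210:310]; print('grey diff',d.mean(),np.percentile(d,99))
E
```

```text
C [ 0.57494822 -0.21843639] hole axis -66.25 perp dirs -65.98 -65.71000000000001
dart base -66.13
tail -66.26 tip from C -65.96
grey diff 1.6637777777777778 7.0
```

Tail at −66.1° (±0.2°), dart at −66.1°, grey elbow unchanged and the gripper clear.

```bash
python3 -c "
from workcell import bot
print(bot.job_done())"
```

```text
the job is handed in; nothing more can be done
None
```

The brass elbow now points straight at its red dart, and I handed the job in at about 10 s of the 35 s allowed. I gripped it by its flats and turned it clockwise by about 61.5° in total. I stopped about 3° short to release and check it from above, then regripped, finished the turn and let go.

- **Alignment:** in the last wrist view the tail bears about −66.0° to −66.3°. The dart, judged from its base and the bolt-hole symmetry, bears about −65.7° to −66.3°. They agree within the measuring error of roughly 0.3°, and there was no visible overrun.
- **Turning resistance:** the one clear wrist reading during the turn was about 0.20 N m, which is what the task says to expect at that angle. Readings at the end of later turns had mostly relaxed, so I did not rely on them.
- **Grey elbow:** its part of the side picture is unchanged from the start.
- **Robot clear:** the gripper was open and about 10 cm above the elbow when I handed in.
- **Disagreement:** my estimates of the screw axis from different views differed by up to about 2 mm, so I judged the final angle from symmetry in the last view.

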